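# Drive out the pivot pin and catch it

## Task

Slide the catch tray by its handle under the fork of the pivot bracket, then take the slim pin punch from the stand and push the pivot pin down and out of the fork with it, so that the pin drops into the tray. Leave the punch standing in the emptied hole, its collar resting on the fork, to keep the parts lined up; do not take hold of the pin, and leave the stout punch in its place in the stand.

Things in the scene. Friction and masses are not known exactly. Their poses are not given: they have to be found in the camera images.
- pivot_bracket: Fixed grey forked bracket. Origin on the bench directly below its vertical bore (25 mm diameter, right through). Round fork, 56 mm across, from 86 to 130 mm up, overhanging; open beneath from -x and both sides. Column (60 mm wide, 130 high) and base plate (100 mm wide) at +x begin 65 mm from the bore axis. A lever with black grip juts 123 mm along +y, 97 to 119 mm up.
- pivot_pin: Loose plain steel pin, 22 mm diameter, 36 mm long, upright in the bracket's bore, its top about 2 mm below the fork's top. Origin at the centre of its lower end, z along it. Two hidden spring balls hold it: it resists all the way, with up to about 15 N, does not fall by its own weight, and drops free once its top is about 40 mm below the fork's top.
- catch_tray: Loose open square metal tray, 90 x 90 mm outside, 40 mm high, walls 3 mm, about 0.3 kg. Origin under its centre on the bench, z up. A flat bar handle, 16 mm wide (y), 24 to 36 mm up, runs from the wall along -x to 156 mm from the tray's centre. It passes under the fork with room to spare.
- tray_handle (a point): Point to grip on the tray's handle: 115 mm from the tray's centre along the tray's -x, 30 mm above the bench. Axes as the tray.
- punch_stand: Fixed steel stand, a plate of 70 mm (x) by 190 mm (y) on two end walls, top 75 mm up. Origin on the bench under its centre. Two holes, 100 mm apart along its y, hold the two punches upright; which punch is in which hole varies.
- pin_punch: Slim steel pin punch, 150 mm long, 0.2 kg, hanging upright by its collar in the stand. Origin at the centre of its lower end (the tip), z up along it. Nose 9 mm diameter from 0 to 60 mm; round collar 40 mm diameter from 60 to 68 mm; round shank 16 mm diameter from 68 to 140 mm, where it is gripped; head 20 mm diameter up to 150 mm.
- stout_punch: The other punch in the stand, to be left alone: body 30 mm diameter, equal 40 mm collar, short thick nose of 20 mm diameter below the collar. Its top is 150 mm above the bench while the slim punch's is 165 mm. Origin on its axis 60 mm below the collar's underside, z up.
- bore_top (a point): Centre of the bore's upper mouth, at the fork's top face, 130 mm above the bench; axes as the bracket.
- punch_tip (a point): Tip of the slim pin punch (same as its origin).
- pin_middle (a point): Middle of the pivot pin, 18 mm from either end.
- pin_top (a point): Centre of the pivot pin's upper end.
Things that resemble listed ones, but are neither listed nor needed, are in the scene too. What is shaped like the pin_punch but red is not meant. There is more than one size of the catch_tray; the job needs the larger.

How it is judged:
On the way, in this order (a step that is already met when the one before it is completed fails the run):
1. the tray stands under the bore while the pin is still in it (horizontal distance between catch_tray and bore_top below 0.032 m and height (world z) of catch_tray below 0.01 m and z of pivot_pin in the frame of pivot_bracket above 0.084 m), for 0.2 s.
2. the slim punch's nose is in the bore, at least 20 mm deep, on top of the pin (horizontal distance between punch_tip and bore_top below 0.013 m and z of punch_tip in the frame of bore_top below -0.02 m and distance between punch_tip and pin_top below 0.016 m and horizontal distance between pin_middle and bore_top below 0.008 m), for 0.05 s.
At the end, for the whole second after the job is handed in: the pin lies at rest in the tray, which stands level on the bench; the slim punch, released, stands upright (within about 8 degrees) in the bore with its tip at least 52 mm below the fork's top (x of pin_middle in the frame of catch_tray between -0.042 and 0.042 m and y of pin_middle in the frame of catch_tray between -0.042 and 0.042 m and z of pin_middle in the frame of catch_tray below 0.035 m and angle between catch_tray's own z axis and vertical below 0.1 rad and height (world z) of catch_tray below 0.01 m and horizontal distance between punch_tip and bore_top below 0.014 m and z of punch_tip in the frame of bore_top below -0.052 m and angle between pin_punch's own z axis and vertical below 0.15 rad and linear speed of pin_punch below 0.03 m/s and linear speed of pivot_pin below 0.05 m/s); the robot touches nothing.
It fails at once if the stout punch is moved more than 30 mm (distance of stout_punch from where it was at the start of the episode above 0.03 m).
It fails at once if the fingers take hold of the pin (contact force between the fingers and pivot_pin above 2 N).
It also fails if it takes over 59 s, if anything falls off the work surface, if the arm or the gripper's body presses on something with over 40 N, if the wrist force passes 120 N, or if a joint passes its speed limit or range.

## Robot

A 6-joint arm with a two-finger parallel gripper is mounted at the origin on the work surface; the furniture and walls round the work are solid. World frame = base frame: x ahead of the robot, y to its left, z up, the work surface at z = 0. Lengths are in m, angles in rad, forces in N, time in s.
With the tool pointing down it reaches from about 0.275 to 1 m from the base axis. Payload 8.4 kg.
Tool frame: the origin (TCP) lies midway between the tips of the shut fingers; the grasp point (between the pads) lies 19 mm behind it; z points along the fingers, y is the line along which they close (so a half turn about z gives the same grasp; the last joint's range is limited). The gripper opens to 85 mm and grips with 20 to 120 N. Pads are 22 mm wide; open, the fingers measure 114 mm over their backs; the gripper's body (76 mm by 85 mm) begins 54 mm behind the grasp point. The pads swing forward as they close: fully open they stand 13 mm farther back than shut.
Start: joints at [-0.002, 0.353, 1.633, -0, 1.155, -0.002], TCP at [0.625, -0, 0.231] pointing down, gripper open.
Joint ranges: [-2.63, 2.63], [-0.92, 2.1], [0.06, 2.66], [-1.3, 4.44], [0, 2.69], [-3.02, 3.02]. Speed limits (rad/s): [2.22, 2.22, 2.79, 3.14, 3.14, 3.14].

## Interface

Orientations are given as a unit quaternion [w, x, y, z].
In Python, from cell import ctrl gives the robot as it stands.
- The arm moves only by the tool carry_out, never from a script. Its argument "increments" is a list of rows, each an object of numbers: "x", "y", "z": the shift along the world's x, y, z in units of 150 mm (1.0 is 150 mm); "ax", "ay", "az": the turn, a rotation vector about the world's x, y, z in units of pi rad (1.0 is pi rad). A call has 1 to 12 rows; each row is the pose to reach, as a shift and turn from the pose commanded when the call began, turning the shorter way round; what a row does not reach only later rows make up. A row lasts 1/10 s, in which the tool goes at most 50 mm and 8.59 degrees, less where a joint would pass 70% of its speed; a pose out of reach is approached as far as the arm can. A call with a number of a shift or a turn outside -1 to 1 is refused whole. A call with a gripper value outside its range is refused whole. "hand" is the closure, from 0 (fully open) to 1 (shut), set as the call begins (left out, the last holds). The fingers move at their own pace and stop on an object; "force" is the grip in N (left out, the last holds). Time passes only in rows, so rows that repeat a pose let the fingers close. It gives the time, the measured TCP pose, the force, the opening and the grip force at its end, in the units of the state.
- ctrl.get_state(): the state, without advancing time (a new reading comes with each control period).
- ctrl.capture(name): name is "scene" or "top"; returns a dict with "pixels" (480x640x3 uint8, red, green, blue), "camera_matrix" (3x3 intrinsics, pixels), "extrinsics" (4x4, takes a point from camera to world coordinates). Camera axes: x right, y up, looking along -z (the intrinsics and any distortion apply to the point x, -y, -z); pixel columns grow to the right and rows downward; lengths in m; the calibration is good to about 2 mm. A picture is of the moment at which its call begins. There is no depth.
- ctrl.sign_off(): hands the job in; it is judged then, once.
The state is a dict: "time_s": time; "joint_positions": joint angles; "joint_velocities": joint speeds; "effort": joint torques, N m; "tool_pos": TCP position; "eef_rot": TCP orientation; "contact_force": force on the tool from outside, world axes, zero at the start; "ft_torque": the same for the moment, N m; "grip_width": finger opening in m; "grasp_force": force on a finger pad.
Only numpy, scipy, OpenCV 4.12 (cv2) and the standard library are available. Lean on these libraries where they do the work, as an engineer would, in place of code of your own. Each camera call takes 0.05 s, during which the arm holds its last target. There are 200 camera calls.

## Working session

There is one attempt and no reset: what is moved stays moved. The work goes in short steps, Python scripts to look and compute and a tool call to move; the robot and the scene stay as the last step left them, time stands still between calls to the robot, and variables do not carry over. Pictures are saved under pics/ and viewed, at most 10 in all, crops included, and the job is handed in when it is done.

Besides the shell and the picture viewer there is one more tool, called after ">>>" as name(argument=value, ...), one argument or row to a line, values as JSON. carry_out: Moves the arm, as the interface text tells. Its arguments: {"type":"object","properties":{"increments":{"type":"array"},"hand":{"type":"number"},"force":{"type":"number"}},"required":["increments"]}

```bash
mkdir -p pics; cat > h.py <<'E'
import numpy as np, cv2
from cell import ctrl
def cap(n,f):
    d=ctrl.capture(n); cv2.imwrite(f,d["pixels"][...,::-1]); np.savez(f[:-4]+".npz",**{k:np.array(v) for k,v in d.items()}); return d
def load(f): return dict(np.load(f))
def ray(d,u,v):
    K=np.array(d["camera_matrix"]);E=np.array(d["extrinsics"])
    c=np.linalg.inv(K)@[u,v,1]; r=E[:3,:3]@[c[0],-c[1],-c[2]]; return E[:3,3],r
def onz(d,u,v,z):
    o,r=ray(d,u,v); return o+r*(z-o[2])/r[2]
def proj(d,p):
    K=np.array(d["camera_matrix"]);E=np.array(d["extrinsics"])
    c=E[:3,:3].T@(np.array(p)-E[:3,3]); q=K@[c[0],-c[1],-c[2]]; return q[:2]/q[2]
E
python3 - <<'E'
from h import *
for n in("scene","top"):
    d=cap(n,f"pics/{n}0.png"); print(n,[k for k in d]);print(np.round(d["extrinsics"],3).tolist(),np.array(d["camera_matrix"]).tolist())
print(ctrl.get_state())
E
```

```text
scene ['pixels', 'camera_matrix', 'extrinsics']
[[0.144, -0.756, 0.639, 1.233], [0.99, 0.116, -0.085, -0.089], [-0.01, 0.644, 0.765, 0.927], [0.0, 0.0, 0.0, 1.0]] [[503.7326592412992, 0.0, 323.22653805908703], [0.0, 503.7326592412992, 233.99677550117335], [0.0, 0.0, 1.0]]
top ['pixels', 'camera_matrix', 'extrinsics']
[[0.026, 0.994, -0.104, 0.415], [-1.0, 0.027, 0.013, 0.017], [0.016, 0.104, 0.994, 1.43], [0.0, 0.0, 0.0, 1.0]] [[499.1040674462672, 0.0, 322.4378505977792], [0.0, 499.1040674462672, 240.42364743393566], [0.0, 0.0, 1.0]]
{'time_s': 0.1, 'joint_positions': array([-2.40170056e-03,  3.53615026e-01,  1.63407410e+00, -8.37444528e-06,
        1.15520171e+00, -2.42405824e-03]), 'joint_velocities': array([-0.00044007, -0.00094671, -0.00144677,  0.00050849,  0.00014531,
        0.00100061]), 'effort': array([ 4.27485766e-04, -6.06356549e+01, -3.42817569e+01, -7.40920814e-05,
        3.91241178e-03, -4.99377973e-05]), 'tool_pos': array([ 6.24561121e-01, -2.63298725e-06,  2.30608051e-01]), 'eef_rot': array([-4.57381344e-04,  7.07097530e-01,  7.07115734e-01, -4.60582423e-04]), 'contact_force': array([ 0.29649756, -0.08696144, -0.24231365]), 'ft_torque': array([ 0.03825459, -0.00788932,  0.02111926]), 'grasp_force': 0.0, 'grip_width': 0.0849305193300506}
```

View pics/scene0.png

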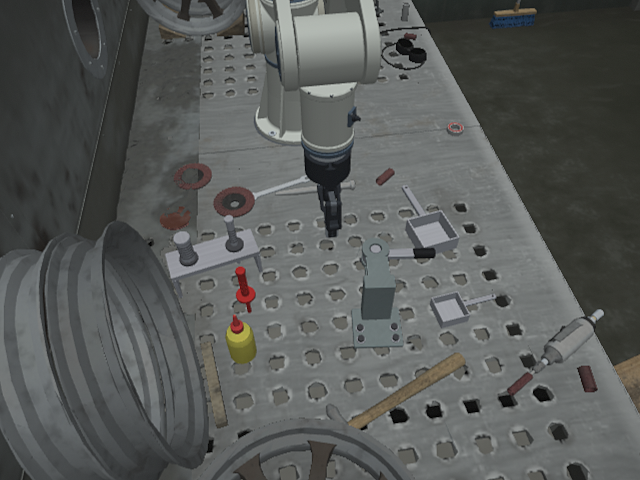

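View pics/top0.png

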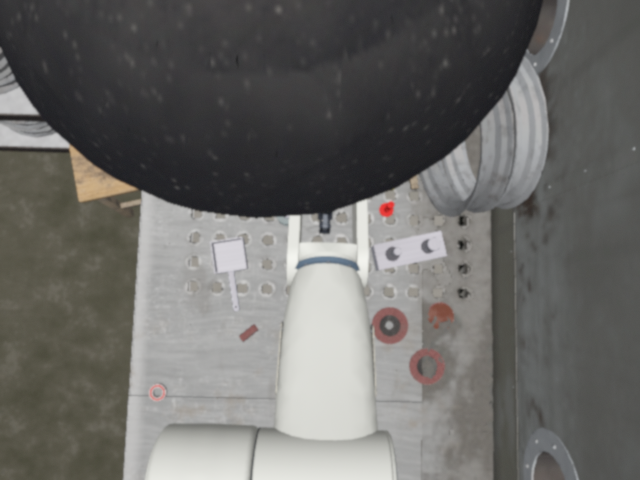

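Scene: the stand is at about (212,255) with punches at (184,248) and (233,233). The fork is at (376,249), with its column toward the camera. The trays are at (432,232), larger, and (450,310), smaller. The red punch at (241,285) is a decoy. The top view shows the larger tray at (230,255), its handle toward the robot, and the stand at (410,250). The enlarged crop should confirm which is which.

```bash
python3 - <<'E'
from h import *
a=cv2.imread("pics/scene0.png"); b=cv2.imread("pics/top0.png")
c=cv2.resize(a[175:335,155:475],None,fx=2.5,fy=2.5,interpolation=cv2.INTER_CUBIC)
e=cv2.resize(b[225:315,200:280],(176,198)); e=cv2.resize(b[228:313,205:265],(141,200),interpolation=cv2.INTER_CUBIC)
f=cv2.resize(b[225:275,365:455],(360,200),interpolation=cv2.INTER_CUBIC)
o=np.zeros((600,800,3),np.uint8); o[:400]=c; o[400:,:141]=e; o[400:,200:560]=f
cv2.imwrite("pics/crop1.png",o)
E
```

```text
(no output)
```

View pics/crop1.png

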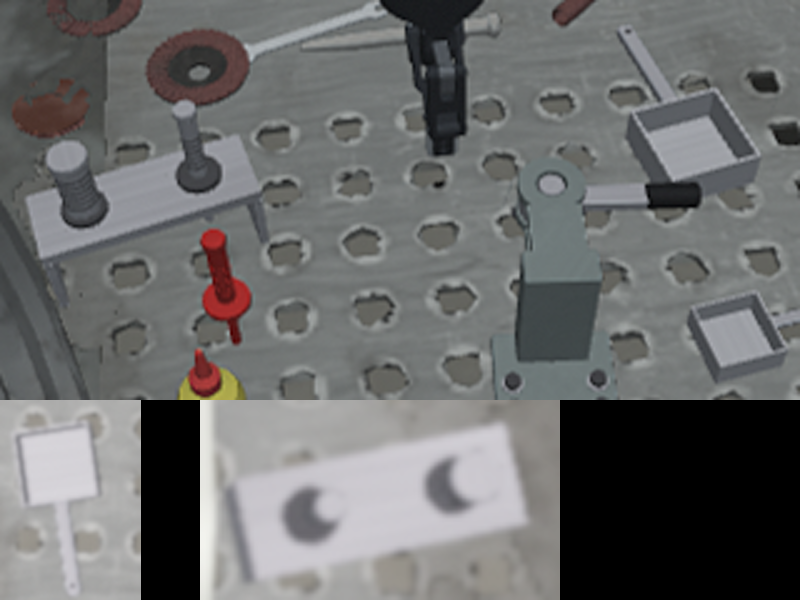

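Candidates for the punch:
- (229,218): thin and taller, grey. It matches the slim punch.
- (182,235): thick body, so it is the stout punch.
- (241,272): red, a decoy.

Candidates for the tray:
- (432,232): the larger, so it is the one meant.
- (450,310): the smaller.

The fork's bore is at (375.8,248.6).

```bash
python3 - <<'E'
from h import *
s=load("pics/scene0.npz"); t=load("pics/top0.npz")
S=lambda x,y:(155+x/2.5-.3,175+y/2.5-.3); T=lambda x,y:(205+x/2.35-.3,228+(y-400)/2.353-.3); U=lambda x,y:(365+(x-200)/4-.4,225+(y-400)/4-.4)
r=lambda p:np.round(p,4).tolist()
c=[onz(s,*S(*p),.04) for p in[(627,128),(715,90),(760,155),(668,188)]]; print("tray scene",[r(p[:2]) for p in c],r(np.mean(c,0)),"hend",r(onz(s,*S(627,30),.036)))
print("edges",[round(np.linalg.norm(c[i]-c[i-1]),4) for i in range(4)])
c=[onz(t,*T(*p),.04) for p in[(17,436),(96,428),(100,496),(23,503)]]; print("tray top",[r(p[:2]) for p in c],r(np.mean(c,0)),"hend",r(onz(t,*T(72,591),.036)))
print("edges",[round(np.linalg.norm(c[i]-c[i-1]),4) for i in range(4)])
print("bore",r(onz(s,*S(552,184),.128)),"fork edges",r(onz(s,*S(519,184),.13)),r(onz(s,*S(585,184),.13)),r(onz(s,*S(552,157),.13)))
print("grip end",r(onz(s,*S(697,195),.108)))
print("slim head scene",r(onz(s,*S(185,107),.165)),"top",r(onz(t,*U(328,505),.165)))
print("slim collar scene",r(onz(s,*S(198,172),.083)),"top",r(onz(t,*U(311,516),.083)))
print("stout top scene",r(onz(s,*S(67,156),.15)),r(onz(t,*U(477,475),.15)))
c=[onz(t,*U(*p),.075) for p in[(232,485),(505,424),(527,523),(250,580)]]; print("stand",[r(p[:2]) for p in c],r(np.mean(c,0)))
c=[onz(s,*S(*p),.075) for p in[(27,202),(240,137),(262,190),(40,253)]]; print("stand",[r(p[:2]) for p in c],r(np.mean(c,0)))
# base plate / column direction
print("col top",[r(onz(s,*S(*p),.13)) for p in[(523,280),(600,280)]])
E
```

```text
tray scene [[0.4961, 0.2027], [0.462, 0.2976], [0.5464, 0.3145], [0.571, 0.2213]] [0.5189, 0.259, 0.04] hend [0.366, 0.2362, 0.036]
edges [np.float64(0.0772), np.float64(0.1008), np.float64(0.0861), np.float64(0.0964)]
tray top [[0.5456, 0.3075], [0.5577, 0.2144], [0.4772, 0.2063], [0.4666, 0.2966]] [0.5118, 0.2562, 0.04] hend [0.3652, 0.2351, 0.036]
edges [np.float64(0.0798), np.float64(0.0939), np.float64(0.0809), np.float64(0.0909)]
bore [0.6185, 0.099, 0.128] fork edges [0.616, 0.0722, 0.13] [0.6241, 0.1248, 0.13] [0.5923, 0.1044, 0.13]
grip end [0.6325, 0.219, 0.108]
slim head scene [0.523, -0.1886, 0.165] top [0.5266, -0.1885, 0.165]
slim collar scene [0.5246, -0.19, 0.083] top [0.526, -0.1904, 0.083]
stout top scene [0.5481, -0.2861, 0.15] [0.55, -0.2873, 0.15]
stand [[0.5464, -0.1373], [0.5936, -0.3243], [0.5258, -0.3395], [0.4819, -0.1506]] [0.5369, -0.2379, 0.075]
stand [[0.529, -0.3373], [0.4831, -0.1525], [0.5464, -0.1369], [0.5852, -0.3235]] [0.5359, -0.2375, 0.075]
col top [[0.708, 0.0572, 0.13], [0.7168, 0.115, 0.13]]
```

>>> carry_out(
  increments=[
    {"x": -0.3,"y": 0.1,"az": -0.05},
    {"x": -0.6,"y": 0.4,"az": -0.1},
    {"x": -0.9,"y": 0.7,"az": -0.15},
    {"x": -1,"y": 0.9,"az": -0.2},
    {"x": -1,"y": 1,"az": -0.25},
    {"x": -1,"y": 1,"az": -0.3},
    {"x": -1,"y": 1,"az": -0.34},
    {"x": -1,"y": 1,"az": -0.38},
    {"x": -1,"y": 1,"az": -0.42},
    {"x": -1,"y": 1,"az": -0.454},
    {"x": -1,"y": 1,"az": -0.454},
  ],
  hand=0,
)

```text
schema error: expected keys x, y, z, ax, ay, az
```

>>> carry_out(
  increments=[
    {"x": -0.3,"y": 0.1,"z": 0,"ax": 0,"ay": 0,"az": -0.05},
    {"x": -0.6,"y": 0.4,"z": 0,"ax": 0,"ay": 0,"az": -0.1},
    {"x": -0.9,"y": 0.7,"z": 0,"ax": 0,"ay": 0,"az": -0.15},
    {"x": -1,"y": 0.9,"z": 0,"ax": 0,"ay": 0,"az": -0.2},
    {"x": -1,"y": 1,"z": 0,"ax": 0,"ay": 0,"az": -0.25},
    {"x": -1,"y": 1,"z": 0,"ax": 0,"ay": 0,"az": -0.3},
    {"x": -1,"y": 1,"z": 0,"ax": 0,"ay": 0,"az": -0.34},
    {"x": -1,"y": 1,"z": 0,"ax": 0,"ay": 0,"az": -0.38},
    {"x": -1,"y": 1,"z": 0,"ax": 0,"ay": 0,"az": -0.42},
    {"x": -1,"y": 1,"z": 0,"ax": 0,"ay": 0,"az": -0.454},
    {"x": -1,"y": 1,"z": 0,"ax": 0,"ay": 0,"az": -0.454},
  ],
  hand=0,
)

```text
time_s: 1.2
tool_pos: [0.4748, 0.15, 0.231]
eef_rot: [0.0, 0.997, 0.071, -0.0]
contact_force: [-0.1, 0.0, 1.5]
grip_width: 0.0852
grasp_force: 0.0
```

>>> carry_out(
  increments=[
    {"x": -0.2,"y": 0.25,"z": 0,"ax": 0,"ay": 0,"az": 0},
    {"x": -0.4,"y": 0.5,"z": 0,"ax": 0,"ay": 0,"az": 0},
    {"x": -0.472,"y": 0.609,"z": 0,"ax": 0,"ay": 0,"az": 0},
    {"x": -0.472,"y": 0.609,"z": -0.3,"ax": 0,"ay": 0,"az": 0},
    {"x": -0.472,"y": 0.609,"z": -0.6,"ax": 0,"ay": 0,"az": 0},
    {"x": -0.472,"y": 0.609,"z": -0.9,"ax": 0,"ay": 0,"az": 0},
    {"x": -0.472,"y": 0.609,"z": -0.95,"ax": 0,"ay": 0,"az": 0},
    {"x": -0.472,"y": 0.609,"z": -0.95,"ax": 0,"ay": 0,"az": 0},
  ],
)

```text
time_s: 2.0
tool_pos: [0.4034, 0.2409, 0.0881]
eef_rot: [0.001, 0.997, 0.073, -0.001]
contact_force: [-0.5, 0.6, 0.2]
grip_width: 0.0854
grasp_force: 0.0
```

```bash
python3 - <<'E'
from h import *
cap("scene","pics/scene1.png")
a=cv2.imread("pics/scene1.png"); cv2.imwrite("pics/crop2.png",cv2.resize(a[130:290,350:510],None,fx=3.7,fy=3.7,interpolation=cv2.INTER_CUBIC))
E
```

```text
(no output)
```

View pics/crop2.png

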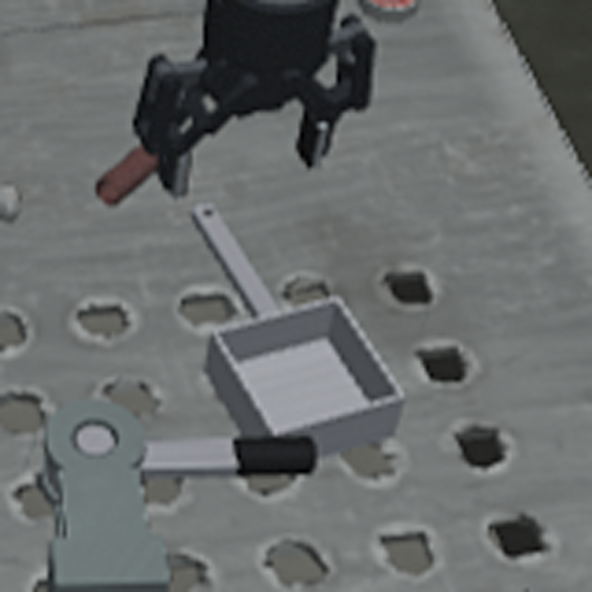

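The open fingers hover above the handle (crop handle end (205,213), tips (178,190) and (315,162)), and nothing is in the way. Descending and gripping.

>>> carry_out(
  increments=[
    {"x": 0,"y": 0,"z": -0.2,"ax": 0,"ay": 0,"az": 0},
    {"x": 0,"y": 0,"z": -0.4,"ax": 0,"ay": 0,"az": 0},
    {"x": 0,"y": 0,"z": -0.494,"ax": 0,"ay": 0,"az": 0},
    {"x": 0,"y": 0,"z": -0.494,"ax": 0,"ay": 0,"az": 0},
    {"x": 0,"y": 0,"z": -0.494,"ax": 0,"ay": 0,"az": 0},
  ],
)

```text
time_s: 2.55
tool_pos: [0.4057, 0.2421, 0.0165]
eef_rot: [-0.001, 0.997, 0.072, 0.001]
contact_force: [0.4, 0.8, -0.1]
grip_width: 0.0851
grasp_force: 0.0
```

>>> carry_out(
  increments=[
    {"x": 0,"y": 0,"z": 0,"ax": 0,"ay": 0,"az": 0},
    {"x": 0,"y": 0,"z": 0,"ax": 0,"ay": 0,"az": 0},
    {"x": 0,"y": 0,"z": 0,"ax": 0,"ay": 0,"az": 0},
    {"x": 0,"y": 0,"z": 0,"ax": 0,"ay": 0,"az": 0},
    {"x": 0,"y": 0,"z": 0,"ax": 0,"ay": 0,"az": 0},
    {"x": 0,"y": 0,"z": 0,"ax": 0,"ay": 0,"az": 0},
    {"x": 0,"y": 0,"z": 0,"ax": 0,"ay": 0,"az": 0},
    {"x": 0,"y": 0,"z": 0,"ax": 0,"ay": 0,"az": 0},
  ],
  hand=1,
  force=50,
)

```text
time_s: 3.35
tool_pos: [0.4043, 0.2414, 0.0147]
eef_rot: [-0.0, 0.997, 0.072, 0.0]
contact_force: [-0.5, -0.0, 2.4]
grip_width: 0.0153
grasp_force: 49.2
```

>>> carry_out(
  increments=[
    {"x": 0.05,"y": -0.08,"z": 0,"ax": 0,"ay": 0,"az": 0},
    {"x": 0.11,"y": -0.18,"z": 0,"ax": 0,"ay": 0,"az": 0},
    {"x": 0.17,"y": -0.28,"z": 0,"ax": 0,"ay": 0,"az": 0},
    {"x": 0.23,"y": -0.38,"z": 0,"ax": 0,"ay": 0,"az": 0},
    {"x": 0.3,"y": -0.48,"z": 0,"ax": 0,"ay": 0,"az": 0},
    {"x": 0.36,"y": -0.58,"z": 0,"ax": 0,"ay": 0,"az": 0},
    {"x": 0.42,"y": -0.68,"z": 0,"ax": 0,"ay": 0,"az": 0},
    {"x": 0.48,"y": -0.78,"z": 0,"ax": 0,"ay": 0,"az": 0},
    {"x": 0.54,"y": -0.88,"z": 0,"ax": 0,"ay": 0,"az": 0},
    {"x": 0.6,"y": -0.95,"z": 0,"ax": 0,"ay": 0,"az": 0},
    {"x": 0.6,"y": -0.95,"z": 0,"ax": 0,"ay": 0,"az": 0},
  ],
)

```text
time_s: 4.45
tool_pos: [0.4954, 0.0979, 0.0148]
eef_rot: [0.0, 0.997, 0.071, 0.001]
contact_force: [1.1, -2.5, 1.6]
grip_width: 0.0148
grasp_force: 49.0
```

```bash
python3 - <<'E'
from h import *
cap("scene","pics/scene2.png")
a=cv2.imread("pics/scene2.png"); cv2.imwrite("pics/crop3.png",cv2.resize(a[150:310,290:490],None,fx=3.5,fy=3.5,interpolation=cv2.INTER_CUBIC))
E
```

```text
(no output)
```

View pics/crop3.png

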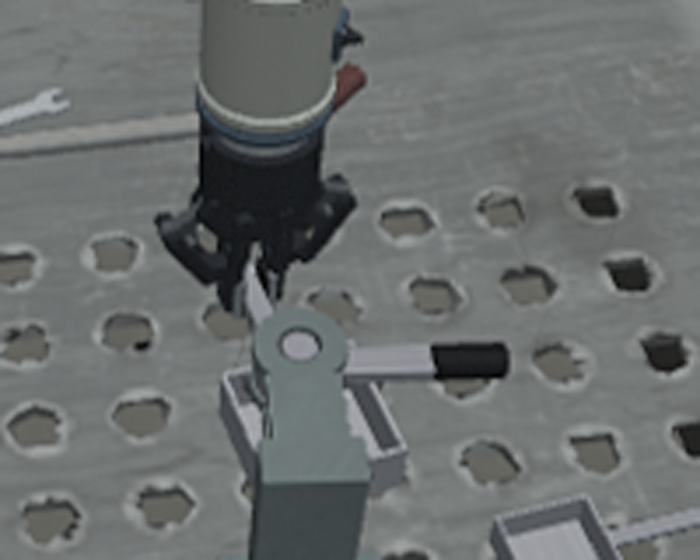

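The tray is gripped and half under the fork; rim corners show at crop (222,378) and (407,450).

```bash
python3 - <<'E'
from h import *
s=load("pics/scene2.npz")
S=lambda x,y:(290+x/3.5-.35,150+y/3.5-.35)
a=onz(s,*S(222,378),.04);b=onz(s,*S(407,450),.04);print(a,b,(a+b)/2,np.linalg.norm(a-b))
print("bore",onz(s,*S(301,345),.128))
E
```

```text
[0.56926443 0.06511864 0.04      ] [0.64084876 0.16685576 0.04      ] [0.6050566 0.1159872 0.04     ] 0.12439758235463302
bore [0.6183372 0.0993112 0.128    ]
```

>>> carry_out(
  increments=[
    {"x": 0.04,"y": -0.05,"z": 0,"ax": 0,"ay": 0,"az": 0},
    {"x": 0.08,"y": -0.107,"z": 0,"ax": 0,"ay": 0,"az": 0},
    {"x": 0.08,"y": -0.107,"z": 0,"ax": 0,"ay": 0,"az": 0},
    {"x": 0.08,"y": -0.107,"z": 0,"ax": 0,"ay": 0,"az": 0},
  ],
)

```text
time_s: 4.9
tool_pos: [0.507, 0.0825, 0.0147]
eef_rot: [0.0, 0.997, 0.072, 0.001]
contact_force: [2.5, -2.9, 1.4]
grip_width: 0.0151
grasp_force: 49.0
```

>>> carry_out(
  increments=[
    {"x": 0,"y": 0,"z": 0,"ax": 0,"ay": 0,"az": 0},
    {"x": 0,"y": 0,"z": 0,"ax": 0,"ay": 0,"az": 0},
    {"x": 0,"y": 0,"z": 0,"ax": 0,"ay": 0,"az": 0},
    {"x": 0,"y": 0,"z": 0,"ax": 0,"ay": 0,"az": 0},
    {"x": 0,"y": 0,"z": 0,"ax": 0,"ay": 0,"az": 0},
    {"x": 0,"y": 0,"z": 0,"ax": 0,"ay": 0,"az": 0},
    {"x": 0,"y": 0,"z": 0.1,"ax": 0,"ay": 0,"az": 0},
    {"x": 0,"y": 0,"z": 0.3,"ax": 0,"ay": 0,"az": 0},
    {"x": 0,"y": 0,"z": 0.6,"ax": 0,"ay": 0,"az": 0},
    {"x": 0,"y": 0,"z": 0.9,"ax": 0,"ay": 0,"az": 0},
    {"x": 0,"y": 0,"z": 1,"ax": 0,"ay": 0,"az": 0},
  ],
  hand=0,
)

```text
time_s: 6.0
tool_pos: [0.5083, 0.0831, 0.1691]
eef_rot: [-0.0, 0.997, 0.072, 0.003]
contact_force: [1.0, -0.2, 0.5]
grip_width: 0.0851
grasp_force: 0.0
```

>>> carry_out(
  increments=[
    {"x": 0,"y": 0,"z": 0.25,"ax": 0,"ay": 0,"az": 0.045},
    {"x": 0,"y": -0.1,"z": 0.5,"ax": 0,"ay": 0,"az": 0.09},
    {"x": 0.02,"y": -0.3,"z": 0.5,"ax": 0,"ay": 0,"az": 0.135},
    {"x": 0.04,"y": -0.5,"z": 0.5,"ax": 0,"ay": 0,"az": 0.18},
    {"x": 0.06,"y": -0.7,"z": 0.5,"ax": 0,"ay": 0,"az": 0.225},
    {"x": 0.06,"y": -0.9,"z": 0.5,"ax": 0,"ay": 0,"az": 0.27},
    {"x": 0.06,"y": -0.9,"z": 0.5,"ax": 0,"ay": 0,"az": 0.315},
    {"x": 0.06,"y": -0.9,"z": 0.5,"ax": 0,"ay": 0,"az": 0.36},
    {"x": 0.06,"y": -0.9,"z": 0.5,"ax": 0,"ay": 0,"az": 0.405},
    {"x": 0.06,"y": -0.9,"z": 0.5,"ax": 0,"ay": 0,"az": 0.45},
    {"x": 0.06,"y": -0.9,"z": 0.5,"ax": 0,"ay": 0,"az": 0.495},
    {"x": 0.06,"y": -0.9,"z": 0.5,"ax": 0,"ay": 0,"az": 0.53},
  ],
)

```text
time_s: 7.2
tool_pos: [0.515, -0.0522, 0.2396]
eef_rot: [-0.0, 0.616, 0.788, -0.0]
contact_force: [0.4, -0.9, -1.2]
grip_width: 0.0856
grasp_force: 0.0
```

>>> carry_out(
  increments=[
    {"x": 0.03,"y": -0.3,"z": 0,"ax": 0,"ay": 0,"az": 0},
    {"x": 0.05,"y": -0.6,"z": 0,"ax": 0,"ay": 0,"az": 0},
    {"x": 0.06,"y": -0.85,"z": 0,"ax": 0,"ay": 0,"az": 0},
    {"x": 0.06,"y": -0.912,"z": 0,"ax": 0,"ay": 0,"az": 0},
    {"x": 0.06,"y": -0.912,"z": 0,"ax": 0,"ay": 0,"az": 0},
    {"x": 0.06,"y": -0.912,"z": 0,"ax": 0,"ay": 0,"az": 0},
  ],
)

```text
time_s: 7.8
tool_pos: [0.5239, -0.1882, 0.2395]
eef_rot: [-0.0, 0.618, 0.786, 0.0]
contact_force: [0.1, 0.8, 0.3]
grip_width: 0.0852
grasp_force: 0.0
```

```bash
python3 - <<'E'
from h import *
cap("scene","pics/scene3.png")
a=cv2.imread("pics/scene3.png"); a=cv2.resize(a[165:325,150:430],None,fx=2.85,fy=2.85,interpolation=cv2.INTER_CUBIC)
cv2.imwrite("pics/crop4.png",a)
E
```

```text
(no output)
```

View pics/crop4.png

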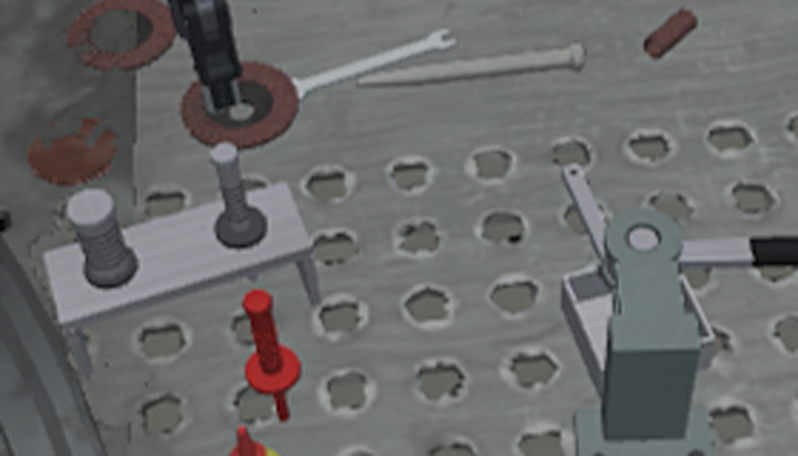

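The tray is seated under the fork (rim corners (565,280) and (714,345)). The slim punch head is at (224,152), with the fingers just behind and above it.

```bash
python3 - <<'E'
from h import *
s=load("pics/scene3.npz")
S=lambda x,y:(150+x/2.85-.35,165+y/2.85-.35)
a=onz(s,*S(563,280),.04);b=onz(s,*S(714,345),.04);print(a,b,(a+b)/2)
print("head",onz(s,*S(224,152),.165),"bore",onz(s,*S(643,237),.128))
p=proj(s,[.5246,-.1893,.2525]);print("tcp px in crop",(p-[150,165])*2.85)
E
```

```text
[0.58157147 0.0497239  0.04      ] [0.65779163 0.15004646 0.04      ] [0.61968155 0.09988518 0.04      ]
head [ 0.52422664 -0.18957409  0.165     ] bore [0.61717096 0.09876381 0.128     ]
tcp px in crop [203.27214321  63.85351815]
```

>>> carry_out(
  increments=[
    {"x": 0.003,"y": -0.003,"z": -0.2,"ax": 0,"ay": 0,"az": 0},
    {"x": 0.003,"y": -0.003,"z": -0.4,"ax": 0,"ay": 0,"az": 0},
    {"x": 0.003,"y": -0.003,"z": -0.6,"ax": 0,"ay": 0,"az": 0},
    {"x": 0.003,"y": -0.003,"z": -0.75,"ax": 0,"ay": 0,"az": 0},
    {"x": 0.003,"y": -0.003,"z": -0.827,"ax": 0,"ay": 0,"az": 0},
    {"x": 0.003,"y": -0.003,"z": -0.827,"ax": 0,"ay": 0,"az": 0},
    {"x": 0.003,"y": -0.003,"z": -0.827,"ax": 0,"ay": 0,"az": 0},
  ],
)

```text
time_s: 8.55
tool_pos: [0.5253, -0.189, 0.1164]
eef_rot: [0.0, 0.618, 0.787, 0.0]
contact_force: [0.3, -0.1, 0.2]
grip_width: 0.0851
grasp_force: 0.0
```

>>> carry_out(
  increments=[
    {"x": 0,"y": 0,"z": 0,"ax": 0,"ay": 0,"az": 0},
    {"x": 0,"y": 0,"z": 0,"ax": 0,"ay": 0,"az": 0},
    {"x": 0,"y": 0,"z": 0,"ax": 0,"ay": 0,"az": 0},
    {"x": 0,"y": 0,"z": 0,"ax": 0,"ay": 0,"az": 0},
    {"x": 0,"y": 0,"z": 0,"ax": 0,"ay": 0,"az": 0},
    {"x": 0,"y": 0,"z": 0,"ax": 0,"ay": 0,"az": 0},
    {"x": 0,"y": 0,"z": 0,"ax": 0,"ay": 0,"az": 0},
    {"x": 0,"y": 0,"z": 0,"ax": 0,"ay": 0,"az": 0},
    {"x": 0,"y": 0,"z": 0,"ax": 0,"ay": 0,"az": 0},
  ],
  hand=1,
  force=90,
)

```text
time_s: 9.45
tool_pos: [0.5248, -0.1895, 0.1158]
eef_rot: [0.0, 0.618, 0.786, 0.0]
contact_force: [-0.5, -0.8, 3.2]
grip_width: 0.0147
grasp_force: 87.4
```

>>> carry_out(
  increments=[
    {"x": 0,"y": 0,"z": 0.1,"ax": 0,"ay": 0,"az": 0},
    {"x": 0,"y": 0,"z": 0.3,"ax": 0,"ay": 0,"az": 0},
    {"x": 0,"y": 0,"z": 0.5,"ax": 0,"ay": 0,"az": 0},
    {"x": 0,"y": 0,"z": 0.75,"ax": 0,"ay": 0,"az": 0},
    {"x": 0,"y": 0,"z": 1,"ax": 0,"ay": 0,"az": 0},
    {"x": 0,"y": 0.1,"z": 1,"ax": 0,"ay": 0,"az": 0},
    {"x": 0.1,"y": 0.3,"z": 1,"ax": 0,"ay": 0,"az": 0},
    {"x": 0.2,"y": 0.55,"z": 1,"ax": 0,"ay": 0,"az": 0},
    {"x": 0.3,"y": 0.8,"z": 1,"ax": 0,"ay": 0,"az": 0},
    {"x": 0.4,"y": 0.95,"z": 1,"ax": 0,"ay": 0,"az": 0},
    {"x": 0.4,"y": 1,"z": 1,"ax": 0,"ay": 0,"az": 0},
  ],
)

```text
time_s: 10.55
tool_pos: [0.5852, -0.0366, 0.264]
eef_rot: [-0.001, 0.617, 0.787, -0.0]
contact_force: [-0.2, 0.1, -3.2]
grip_width: 0.0147
grasp_force: 87.7
```

>>> carry_out(
  increments=[
    {"x": 0.05,"y": 0.2,"z": 0,"ax": 0,"ay": 0,"az": 0},
    {"x": 0.1,"y": 0.4,"z": 0,"ax": 0,"ay": 0,"az": 0},
    {"x": 0.15,"y": 0.6,"z": 0,"ax": 0,"ay": 0,"az": 0},
    {"x": 0.2,"y": 0.8,"z": 0,"ax": 0,"ay": 0,"az": 0},
    {"x": 0.225,"y": 0.9,"z": 0,"ax": 0,"ay": 0,"az": 0},
    {"x": 0.225,"y": 0.923,"z": 0,"ax": 0,"ay": 0,"az": 0},
    {"x": 0.225,"y": 0.923,"z": 0,"ax": 0,"ay": 0,"az": 0},
    {"x": 0.225,"y": 0.923,"z": 0,"ax": 0,"ay": 0,"az": 0},
  ],
)

```text
time_s: 11.35
tool_pos: [0.6179, 0.0978, 0.2653]
eef_rot: [-0.0, 0.618, 0.786, -0.0]
contact_force: [0.4, -0.1, -1.9]
grip_width: 0.0147
grasp_force: 87.9
```

```bash
python3 - <<'E'
from h import *
d=cap("scene","pics/scene4.png"); st=ctrl.get_state()
a=cv2.imread("pics/scene4.png"); a=cv2.resize(a[175:285,310:450],None,fx=5,fy=5,interpolation=cv2.INTER_CUBIC)
cv2.imwrite("pics/crop5.png",a)
p=st["tool_pos"]; print(p); q=proj(d,[p[0],p[1],p[2]-.101]); print("tip expected in crop",(q-[310,175]+.4)*5)
E
```

```text
[0.61805832 0.09771298 0.26549711]
tip expected in crop [332.58538494 310.32147573]
```

View pics/crop5.png

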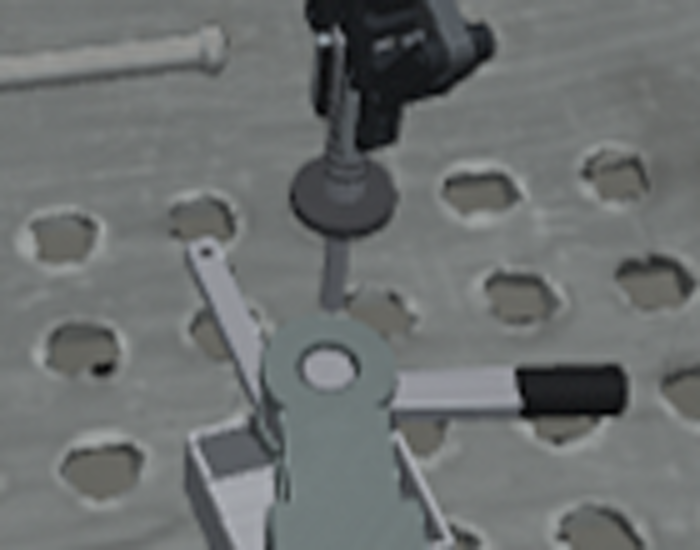

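Tip at (331,310) as predicted, bore at (330,368): they line up. Lowering.

>>> carry_out(
  increments=[
    {"x": 0,"y": 0.005,"z": -0.1,"ax": 0,"ay": 0,"az": 0},
    {"x": 0,"y": 0.005,"z": -0.18,"ax": 0,"ay": 0,"az": 0},
    {"x": 0,"y": 0.005,"z": -0.22,"ax": 0,"ay": 0,"az": 0},
    {"x": 0,"y": 0.005,"z": -0.25,"ax": 0,"ay": 0,"az": 0},
    {"x": 0,"y": 0.005,"z": -0.28,"ax": 0,"ay": 0,"az": 0},
    {"x": 0,"y": 0.005,"z": -0.31,"ax": 0,"ay": 0,"az": 0},
    {"x": 0,"y": 0.005,"z": -0.34,"ax": 0,"ay": 0,"az": 0},
    {"x": 0,"y": 0.005,"z": -0.34,"ax": 0,"ay": 0,"az": 0},
  ],
)

```text
time_s: 12.2
tool_pos: [0.6186, 0.0998, 0.2149]
eef_rot: [0.0, 0.618, 0.786, 0.0]
contact_force: [-0.2, 0.5, -1.8]
grip_width: 0.0147
grasp_force: 87.9
```

```bash
python3 - <<'E'
from h import *
d=cap("scene","pics/scene5.png")
a=cv2.imread("pics/scene5.png"); a=cv2.resize(a[175:285,310:450],None,fx=5,fy=5,interpolation=cv2.INTER_CUBIC)
cv2.imwrite("pics/crop6.png",a)
E
```

```text
(no output)
```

View pics/crop6.png

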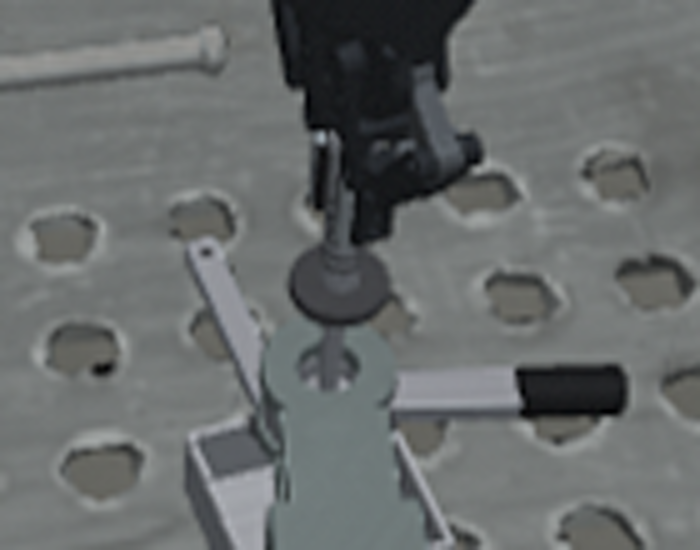

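The nose is in the bore (330,375) and the pin has gone down with it. Pushing on until the collar is nearly seated.

>>> carry_out(
  increments=[
    {"x": 0,"y": 0,"z": -0.03,"ax": 0,"ay": 0,"az": 0},
    {"x": 0,"y": 0,"z": -0.055,"ax": 0,"ay": 0,"az": 0},
    {"x": 0,"y": 0,"z": -0.08,"ax": 0,"ay": 0,"az": 0},
    {"x": 0,"y": 0,"z": -0.105,"ax": 0,"ay": 0,"az": 0},
    {"x": 0,"y": 0,"z": -0.13,"ax": 0,"ay": 0,"az": 0},
    {"x": 0,"y": 0,"z": -0.155,"ax": 0,"ay": 0,"az": 0},
    {"x": 0,"y": 0,"z": -0.18,"ax": 0,"ay": 0,"az": 0},
    {"x": 0,"y": 0,"z": -0.21,"ax": 0,"ay": 0,"az": 0},
    {"x": 0,"y": 0,"z": -0.24,"ax": 0,"ay": 0,"az": 0},
    {"x": 0,"y": 0,"z": -0.27,"ax": 0,"ay": 0,"az": 0},
    {"x": 0,"y": 0,"z": -0.27,"ax": 0,"ay": 0,"az": 0},
  ],
)

```text
time_s: 13.35
tool_pos: [0.6177, 0.0997, 0.1729]
eef_rot: [-0.001, 0.618, 0.786, -0.001]
contact_force: [-0.5, -0.1, -2.4]
grip_width: 0.015
grasp_force: 87.8
```

>>> carry_out(
  increments=[
    {"x": 0,"y": 0,"z": -0.007,"ax": 0,"ay": 0,"az": 0},
    {"x": 0,"y": 0,"z": -0.012,"ax": 0,"ay": 0,"az": 0},
    {"x": 0,"y": 0,"z": -0.012,"ax": 0,"ay": 0,"az": 0},
  ],
)

```text
time_s: 13.65
tool_pos: [0.6184, 0.0998, 0.1723]
eef_rot: [0.0, 0.618, 0.786, 0.0]
contact_force: [-1.1, 1.1, -2.2]
grip_width: 0.0149
grasp_force: 87.8
```

```bash
python3 - <<'E'
from h import *
d=cap("scene","pics/scene6.png")
a=cv2.imread("pics/scene6.png"); a=cv2.resize(a[175:285,310:450],None,fx=5,fy=5,interpolation=cv2.INTER_CUBIC)
cv2.imwrite("pics/crop7.png",a)
E
```

```text
(no output)
```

View pics/crop7.png

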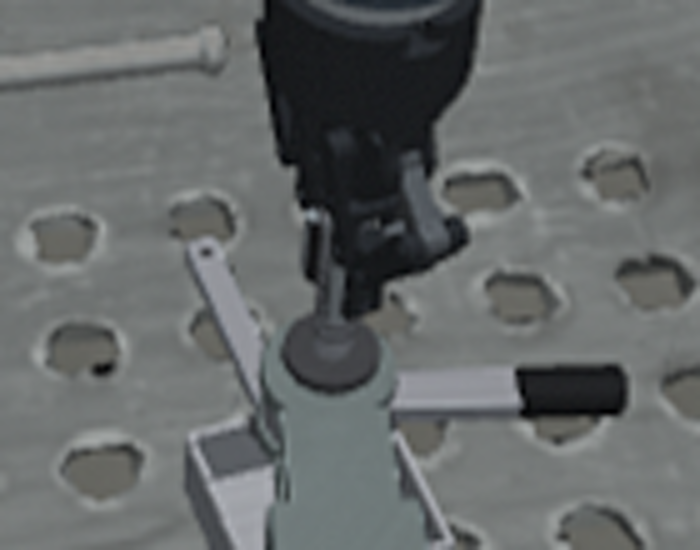

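The collar (330,355) sits on or just above the fork; lowering until contact shows.

>>> carry_out(
  increments=[
    {"x": 0,"y": 0,"z": -0.008,"ax": 0,"ay": 0,"az": 0},
    {"x": 0,"y": 0,"z": -0.014,"ax": 0,"ay": 0,"az": 0},
    {"x": 0,"y": 0,"z": -0.014,"ax": 0,"ay": 0,"az": 0},
  ],
)

```text
time_s: 14.0
tool_pos: [0.6186, 0.0998, 0.1708]
eef_rot: [0.0, 0.618, 0.786, 0.0]
contact_force: [-1.3, 0.7, 2.2]
grip_width: 0.0148
grasp_force: 88.5
```

Contact shows: the force went from -2.2 to +2.2 N, with the TCP at 0.171 as predicted. Releasing and backing off upward.

>>> carry_out(
  increments=[
    {"x": 0,"y": 0,"z": 0,"ax": 0,"ay": 0,"az": 0},
    {"x": 0,"y": 0,"z": 0,"ax": 0,"ay": 0,"az": 0},
    {"x": 0,"y": 0,"z": 0,"ax": 0,"ay": 0,"az": 0},
    {"x": 0,"y": 0,"z": 0,"ax": 0,"ay": 0,"az": 0},
    {"x": 0,"y": 0,"z": 0,"ax": 0,"ay": 0,"az": 0},
    {"x": 0,"y": 0,"z": 0,"ax": 0,"ay": 0,"az": 0},
    {"x": 0,"y": 0,"z": 0.15,"ax": 0,"ay": 0,"az": 0},
    {"x": 0,"y": 0,"z": 0.35,"ax": 0,"ay": 0,"az": 0},
    {"x": 0,"y": 0,"z": 0.6,"ax": 0,"ay": 0,"az": 0},
    {"x": 0,"y": 0,"z": 0.8,"ax": 0,"ay": 0,"az": 0},
    {"x": 0,"y": 0,"z": 1,"ax": 0,"ay": 0,"az": 0},
    {"x": 0,"y": 0,"z": 1,"ax": 0,"ay": 0,"az": 0},
  ],
  hand=0,
)

```text
time_s: 15.2
tool_pos: [0.6204, 0.1001, 0.3251]
eef_rot: [0.003, 0.618, 0.786, 0.003]
contact_force: [-0.4, 0.9, 0.7]
grip_width: 0.0853
grasp_force: 0.0
```

```bash
python3 - <<'E'
from h import *
d=cap("scene","pics/scene7.png")
a=cv2.imread("pics/scene7.png"); a=cv2.resize(a[150:300,290:450],None,fx=4,fy=4,interpolation=cv2.INTER_CUBIC)
cv2.imwrite("pics/crop8.png",a)
p=[proj(d,[.6184,.099,z]) for z in(.22,.138,.13)];print([((q-[290,150])*4).round() for q in p])
E
```

```text
[array([356., 271.]), array([343., 381.]), array([342., 391.])]
```

View pics/crop8.png

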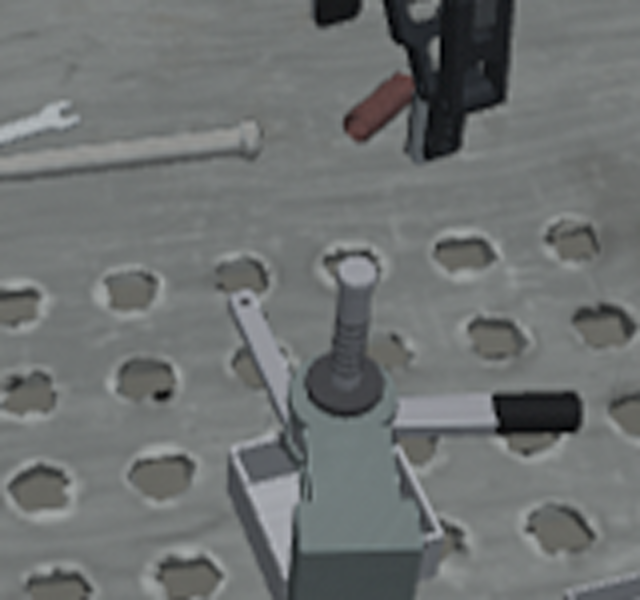

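The punch stands upright: head at (357,271) against (356,271) predicted, collar on the fork, gripper clear. The pin is hidden behind the fork and column. But the nose went 60 mm deep, past the 40 mm release depth, and the tray is centred below. Handing in.

```bash
python3 -c "
from cell import ctrl
print(ctrl.sign_off())"
```

```text
the job is handed in; nothing more can be done
None
```

I handed the job in at about 15 s: the tray is under the fork, and the slim punch stands upright and released in the bore with its collar on the fork. I never saw the pin land because the bracket hides the tray's middle. It should be in the tray, since the punch went about 60 mm deep and the pin drops free at 40 mm. The sign-off returned no verdict.

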